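# Seat an interface board with its two ejector levers

### The job

Take the green interface board out of its red stand, set it upright in the slot of the grey dock (either way round) with both orange levers still swung outward and let go of it there. Then swing both levers inward until they come to a firm stop, so that the board is level and fully home on its spring contacts and the levers hold it. Feel for that stop gently, never pushing on the dock or its levers with more than about 20 N, and leave the disk box, the drive and the adapter where they are.

Things in the scene. Friction and masses are not known exactly. Their poses are not given: they have to be found in the camera images.
- board: Green circuit board with a white top edge: stiff upright plate 10 mm thick (its x), 100 long (y), 95 high (z), 0.15 to 0.31 kg. Origin: centre of its lower edge. At each end a metal ear sticks out 12 mm (to y = +-62), 40 to 48 mm above the lower edge. Symmetric: fits either way round. Starts upright in the stand, lower edge 10 mm above the table; pinch its top edge across the thickness.
- stand: Red plastic stand, fixed, 70 x 130 mm, 32 mm high. Origin: centre of its underside. Its slot (13 mm wide, 104 mm long) runs along its y and is open upward; the slot floor is 10 mm above the table.
- dock: Grey docking base, fixed, 110 (x) by 210 mm (y). Origin: centre of its underside. The board stands in it at x = y = 0, its length along the dock's y. White cheeks at y = +-(44 to 56) mm, 13 mm apart, 80 mm high, flared mouths up to 90 mm, guide its faces; metal end walls 104 mm apart, 46 mm high, flared to 52 mm, guide its ends.
- connector: Black rails at the bottom of the slot, with two copper spring contacts between them, pressed down 8 mm by the board (about 10 N each) until it meets solid ground. Origin: the dock's. Set in with levers open, the board's lower edge stands 24 to 42 mm above the table, on contacts or lever toes; home it is at 20 mm, but up to 4 mm more or less from dock to dock, unseen: feel for it.
- hinge_l (a point): Centre of the left lever's hinge, at (0, 80, 68) mm in the dock's frame; its axis runs along the dock's x.
- hinge_r (a point): Centre of the right lever's hinge, at (0, -80, 68) mm in the dock's frame; its axis runs along the dock's x.
- knob_l (a point): Centre of the orange crossbar atop the left (dock +y) lever: round, 14 mm thick, 28 mm long along the dock's x, 84.6 mm from the hinge. Push its outer side inward (to the dock's middle). The hinge is stiff (0.35 N m): the lever stays where left. The push takes 2 to 7 N at first, 5 to 10 N while the contacts are pressed, then about 2 N more per mm once the board is home.
- knob_r (a point): The same crossbar on the right (dock -y) lever, the mirror image of the left one.
- lever_l (a joint): Left lever's angle (rad), growing outward (1.25: outer stop). At 0 the crossbar lies 21 mm inward of the hinge and 82 mm above it. Above 0.95 its steel nose is clear of the board's ear; from 0.5 to 0.2 on it presses the board down; home is between about -0.2 and 0.2, by dock.
- lever_r (a joint): The same for the right lever. Swing one lever fully in while the other is still fully out (on whose toe that end rests) and the board cocks and jams: bring one to about 0.45 first (not yet pressing), swing the other home, then the first.
- disk_box: Bystander: open red box of upright disks, 110 x 100 mm, 95 mm high, loose. Origin: centre of its underside.
- drive: Bystander: grey external drive, 100 x 150 mm, 38 mm high, loose, behind the dock. Origin: centre of its underside.
- adapter: Bystander: small blue adapter plug lying flat, 22 x 60 mm with a steel tongue, 14 mm high, loose, between robot and dock. Origin: centre of its underside.
There are look-alikes about, which are no part of the job. There is more than one size of the dock; the one meant has the size given above.

How it is judged:
On the way:
1. the board stands released in the dock's slot with both levers still swung outward (horizontal distance between board and dock below 0.006 m and height (world z) of board below 0.045 m and angle between the y axis of board and the y axis of dock, either way round below 0.12 rad and contact force between the fingers and board below 0.3 N and value of joint each of lever_l, lever_r above 0.7 rad), for 0.2 s.
At the end, for the whole second after the job is handed in: The board stands upright in the dock's slot (centre within 5 mm, tilt under 0.05 rad, turned less than 0.08 rad from the slot), at rest, both levers swung in below 0.4 rad, and the levers alone keep it pressed on the spring contacts with more than 17.5 N (20 N or more when fully home) (horizontal distance between board and dock below 0.005 m and angle between the y axis of board and the y axis of dock, either way round below 0.08 rad and angle between board's own z axis and vertical below 0.05 rad and contact force between board and connector above 17.5 N and value of joint each of lever_l, lever_r below 0.4 rad and linear speed of board below 0.01 m/s); the robot touches nothing.
It fails at once if the robot pushes on the dock or its levers with more than 23 N (contact force between any of the fingers, the arm and dock above 23 N).
It fails at once if the disk box is moved more than 20 mm (distance of disk_box from where it was at the start of the episode above 0.02 m).
It fails at once if the drive is moved more than 20 mm (distance of drive from where it was at the start of the episode above 0.02 m).
It fails at once if the adapter is moved more than 20 mm (distance of adapter from where it was at the start of the episode above 0.02 m).
It also fails if it takes over 72 s, if anything falls off the work surface, if the arm or the gripper's body presses on something with over 40 N, if the wrist force passes 120 N, or if a joint passes its speed limit or range.

### The arm

A 6-joint arm with a two-finger parallel gripper is mounted at the origin on the work surface. World frame = base frame: x ahead of the robot, y to its left, z up, the work surface at z = 0. Lengths are in m, angles in rad, forces in N, time in s.
With the tool pointing down it reaches from about 0.35 to 0.85 m from the base axis. Payload 8.1 kg.
Tool frame: the origin (TCP) lies on the mounting face of the last link; the fingertips stand 186 mm ahead of it and the grasp point (between the pads) lies 167 mm ahead of it; z points along the fingers, y is the line along which they close (so a half turn about z gives the same grasp; the last joint's range is limited). The gripper opens to 93 mm and grips with 3 to 60 N. Pads are 15 mm wide; open, the fingers measure 128 mm over their backs; the gripper's body (75 mm by 188 mm) begins 65 mm behind the grasp point.
Start: joints at [-1.29, 0.13, 1.488, -0, 1.523, -0.085], TCP at [0.215, -0.56, 0.405] pointing down, gripper open.
Joint ranges: [-2.96, 2.96], [-0.89, 2.26], [0.02, 2.5], [-1.34, 4.48], [0, 2.73], [-2.66, 2.66]. Speed limits (rad/s): [2.39, 2.39, 2.79, 3.14, 3.14, 3.14].

### API

Orientations are given as a rotation vector (axis times angle).
In Python, from plant import * gives the robot as it stands. The module is installed in compiled form; this text tells all that it offers.
- The arm moves only by the tool arm_command, never from a script. Its argument "increments" is a list of rows, each a list of 6 numbers: the shift along the tool's x, y, z in units of 0.2 m (1.0 is 0.2 m), then the turn, a rotation vector about the tool's x, y, z in units of pi rad (1.0 is pi rad). A call has exactly 5 rows; each row is the pose to reach, as a shift and turn from the pose commanded when the call began, along the tool's axes at that moment, turning the shorter way round; what a row does not reach only later rows make up. A row lasts 1/8 s, in which the tool goes at most 62.5 mm and 10.7 degrees, less where a joint would pass 70% of its speed; a pose out of reach is approached as far as the arm can. A call with a number of a shift or a turn outside -1 to 1 is refused whole. A call with a gripper value outside its range is refused whole. "fingers" is the closure, from -1 (fully open) to 1 (shut), set as the call begins (left out, the last holds). The fingers move at their own pace and stop on an object; "force" is the grip in N (left out, the last holds). Time passes only in rows, so rows that repeat a pose let the fingers close, or fill a call up. It gives the time, the measured TCP pose, the force, the opening and the grip force at its end, in the units of the state.
- read_state(): the state, without advancing time (a new reading comes with each control period).
- read_camera(name): name is "side" or "top" or "wrist"; returns a dict with "image" (480x640x3 uint8, red, green, blue), "fx", "fy", "cx", "cy" (pixels), "T" (4x4, takes a point from camera to world coordinates). Camera axes: x right, y down, z forward; pixel columns grow to the right and rows downward; lengths in m; the calibration is good to about 2 mm. The wrist camera is an equidistant fisheye: a pixel r from the principal point sees the ray r / f radians off the axis. A picture is of the moment at which its call begins. There is no depth.
- close_job(): hands the job in; it is judged then, once.
The state is a dict: "t": time; "q": joint angles; "dq": joint speeds; "joint_torque": joint torques, N m; "tool_pos": TCP position; "orientation": TCP orientation; "force": force on the tool from outside, world axes, zero at the start; "wrist_torque": the same for the moment, N m; "opening": finger opening in m; "gripper_force": force on a finger pad.
Only numpy, scipy, OpenCV 4.12 (cv2) and the standard library are available. Lean on these libraries where they do the work, as an engineer would, in place of code of your own. Each camera call takes 0.05 s, during which the arm holds its last target. There are 200 camera calls.

## Working session

There is one attempt and no reset: what is moved stays moved. The work goes in short steps, Python scripts to look and compute and a tool call to move; the robot and the scene stay as the last step left them, time stands still between calls to the robot, and variables do not carry over. Pictures are saved under pics/ and viewed, at most 10 in all, crops included, and the job is handed in when it is done.

Besides the shell and the picture viewer there is one more tool, called after "Emit:" as name(argument=value, ...) on one line, values as JSON. arm_command: Moves the arm, as the interface text tells. Shifts and turns lie within -1 to 1; 1 stands for 0.2 m of shift or pi rad of turn. Its arguments: {"type":"object","properties":{"increments":{"type":"array","items":{"type":"array","items":{"type":"number","minimum":-1,"maximum":1}}},"fingers":{"type":"number"},"force":{"type":"number"}},"required":["increments"]}

```bash
mkdir -p pics; python3 - <<'E'
from plant import *
import cv2,numpy as np,pickle
s=read_state();print(s)
d={}
for n in("top","side","wrist"):
    c=read_camera(n);d[n]=c
    print(n,c["fx"],c["fy"],c["cx"],c["cy"],np.round(c["T"],3).tolist())
    cv2.imwrite(f"pics/{n}0.png",c["image"][:,:,::-1])
pickle.dump(d,open("c0.pkl","wb"))
E
```

```text
{'t': 0.0, 'q': array([-1.29045033e+00,  1.31159046e-01,  1.48927475e+00, -1.19777362e-05,
        1.52297761e+00, -8.53357149e-02]), 'dq': array([ 0.00154707,  0.00125125, -0.00201029,  0.00039558,  0.0001427 ,
        0.00018076]), 'joint_torque': array([ 2.34003572e-03, -5.59849656e+01, -4.91754198e+01,  7.69777014e-02,
        3.57951131e-02, -1.03329269e-04]), 'tool_pos': array([ 0.21454393, -0.56009036,  0.40369088]), 'orientation': array([-3.08744686e+00, -5.70888326e-01,  2.96653244e-04]), 'force': array([ 0.04855192, -0.4486158 , -0.40343508]), 'wrist_torque': array([ 0.07104089,  0.00764583, -0.03528606]), 'gripper_force': 0.0, 'opening': 0.09326149016063137}
top 473.78623267492344 473.78623267492344 324.0972766372964 236.40659598356058 [[-0.025, -0.994, 0.103, 0.493], [-1.0, 0.024, -0.017, 0.007], [0.015, -0.103, -0.995, 1.17], [0.0, 0.0, 0.0, 1.0]]
side 577.8769959520001 577.8769959520001 318.4867487492826 240.35043404524734 [[-0.976, -0.141, 0.164, 0.428], [-0.215, 0.56, -0.8, 0.858], [0.021, -0.816, -0.577, 0.74], [0.0, 0.0, 0.0, 1.0]]
wrist 371.64829954431775 371.64829954431775 319.39755239170324 238.3382239252143 [[0.357, -0.903, -0.241, 0.281], [-0.934, -0.345, -0.09, -0.534], [-0.002, 0.257, -0.966, 0.385], [0.0, 0.0, 0.0, 1.0]]
```

View pics/top0.png

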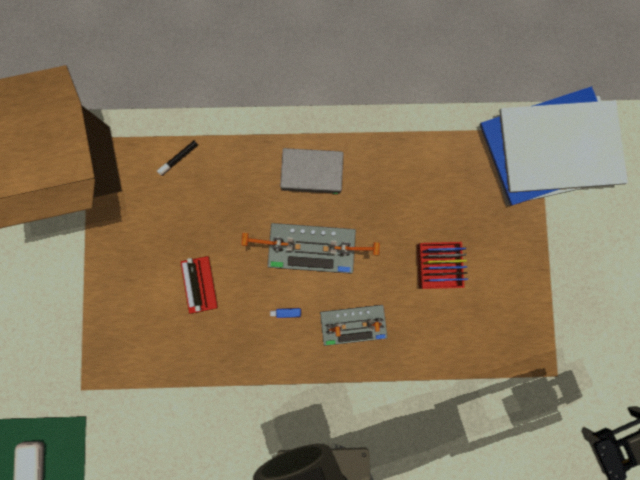

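View pics/side0.png

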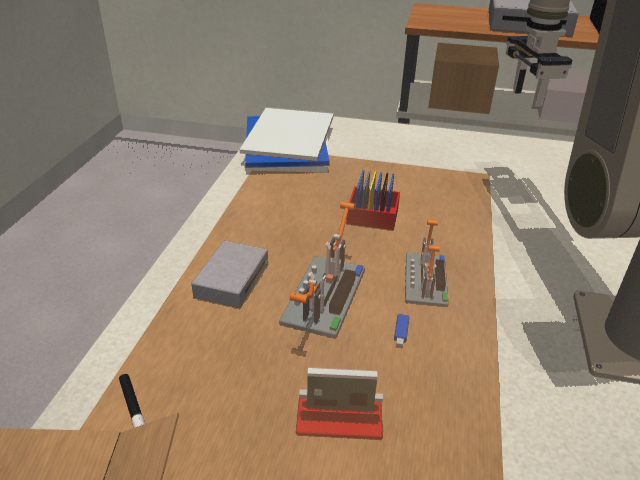

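Candidates: the large dock at top px (312,248) with long orange levers, against the small one at (353,326). The large one should be 210 mm long, which I'll check. The red stand with the board is at (198,285); the red thing at (441,265) is the disk box.

```bash
cat > h.py <<'E'
import numpy as np,cv2,pickle
from scipy.spatial.transform import Rotation as R
def proj(c,P):
    p=np.linalg.inv(c["T"])@np.append(P,1); return np.array([c["fx"]*p[0]/p[2]+c["cx"],c["fy"]*p[1]/p[2]+c["cy"]])
def ray(c,u,fish=False):
    x,y=(u[0]-c["cx"])/c["fx"],(u[1]-c["cy"])/c["fy"]
    if fish:
        r=np.hypot(x,y); s=np.sin(r)/max(r,1e-9); d=np.array([x*s,y*s,np.cos(r)])
    else: d=np.array([x,y,1.])
    return c["T"][:3,3],c["T"][:3,:3]@d
def onz(c,u,z,fish=False):
    o,d=ray(c,u,fish); return o+d*(z-o[2])/d[2]
def tri(rays):
    A=np.zeros((3,3));b=np.zeros(3)
    for o,d in rays:
        d=d/np.linalg.norm(d);M=np.eye(3)-np.outer(d,d);A+=M;b+=M@o
    return np.linalg.solve(A,b)
def blobs(m,amin=15):
    n,l,s,ce=cv2.connectedComponentsWithStats(m.astype(np.uint8)); return [(s[i].tolist(),ce[i].round(1).tolist(),l==i) for i in range(1,n) if s[i,4]>=amin]
def rect(m):
    ys,xs=np.nonzero(m); return cv2.minAreaRect(np.c_[xs,ys].astype(np.float32))
E
python3 - <<'E'
from h import *
d=pickle.load(open("c0.pkl","rb"))
for n in("top","side"):
    c=d[n];im=c["image"].astype(int);r,g,b=im[...,0],im[...,1],im[...,2]
    hsv=cv2.cvtColor(c["image"],cv2.COLOR_RGB2HSV).astype(int)
    H,S,V=hsv[...,0],hsv[...,1],hsv[...,2]
    for nm,m in(("red",((H<4)|(H>174))&(S>170)&(V>90)),("orange",(H>=5)&(H<14)&(S>200)&(V>130)),("white",(S<30)&(V>185)),("blue",(H>105)&(H<125)&(S>150)),("green",(H>45)&(H<80)&(S>120))):
        for s,ce,_ in blobs(m):
            if s[4]<6000: print(n,nm,s,ce)
im=d["top"]["image"][205:355,165:395,::-1];a=cv2.resize(im,None,fx=3.4,fy=3.4,interpolation=cv2.INTER_CUBIC)
cv2.imwrite("pics/crop.png",a)
s=d["side"]["image"][195:445,275:455,::-1];cv2.imwrite("pics/crops.png",cv2.resize(s,None,fx=2.4,fy=2.4,interpolation=cv2.INTER_CUBIC))
E
```

```text
top red [420, 243, 38, 45, 737] [436.1, 268.3]
top red [193, 257, 24, 53, 640] [205.4, 283.0]
top red [189, 308, 6, 5, 22] [191.6, 309.7]
top orange [245, 235, 28, 10, 82] [256.6, 240.7]
top orange [347, 243, 29, 12, 83] [364.3, 248.0]
top blue [541, 87, 55, 18, 424] [574.9, 97.0]
top blue [482, 117, 26, 73, 751] [495.8, 144.8]
top blue [507, 190, 45, 14, 283] [524.4, 195.4]
top blue [339, 267, 10, 4, 25] [343.6, 268.8]
top blue [277, 309, 23, 8, 158] [287.8, 312.6]
top blue [377, 335, 7, 3, 15] [380.0, 336.0]
top green [272, 262, 10, 5, 38] [276.5, 263.9]
top green [327, 341, 7, 3, 19] [330.0, 342.0]
top green [0, 418, 85, 62, 3656] [45.3, 445.7]
side red [350, 187, 6, 15, 23] [352.1, 193.8]
side red [364, 191, 36, 27, 174] [389.2, 206.0]
side red [342, 412, 16, 1, 16] [349.5, 412.0]
side red [310, 421, 8, 7, 23] [313.8, 423.3]
side red [319, 421, 54, 14, 390] [344.7, 428.0]
side red [369, 424, 13, 13, 44] [376.6, 430.2]
side white [240, 108, 93, 49, 3213] [288.3, 132.0]
side white [400, 129, 11, 7, 26] [405.6, 131.7]
side white [408, 131, 13, 10, 36] [414.0, 135.1]
side white [326, 139, 7, 11, 25] [328.0, 144.8]
side white [512, 267, 8, 5, 24] [515.7, 269.0]
side white [121, 321, 10, 3, 17] [125.9, 321.8]
side white [112, 323, 7, 4, 18] [115.4, 325.1]
side white [139, 325, 6, 6, 16] [141.5, 327.6]
side white [122, 337, 6, 6, 17] [124.7, 339.2]
side white [397, 338, 6, 5, 25] [399.3, 340.2]
side white [101, 354, 5, 4, 15] [103.2, 355.3]
side white [308, 368, 69, 8, 326] [341.8, 371.9]
side white [630, 383, 6, 5, 15] [632.9, 384.8]
side white [133, 415, 9, 11, 64] [137.1, 420.1]
side blue [247, 116, 12, 20, 125] [250.9, 122.7]
side blue [318, 143, 11, 18, 111] [323.5, 153.9]
side blue [246, 155, 70, 11, 468] [273.5, 160.6]
side blue [376, 173, 6, 18, 19] [378.5, 181.1]
side blue [389, 174, 5, 19, 21] [390.7, 183.3]
```

View pics/crop.png

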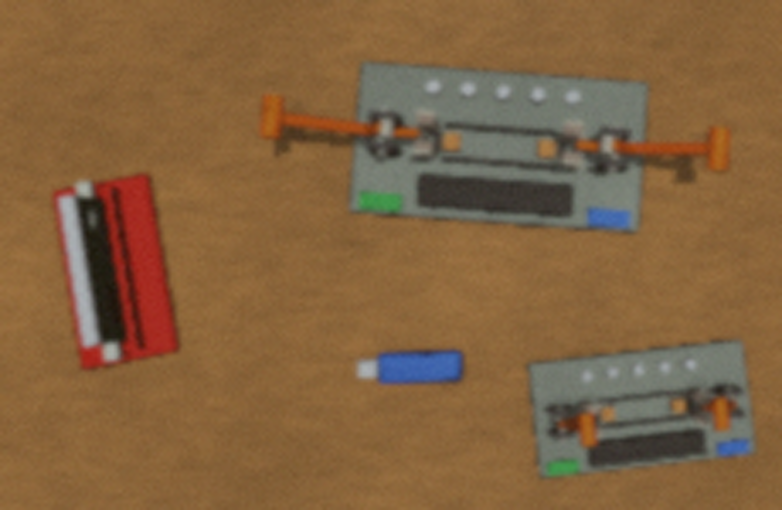

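View pics/crops.png

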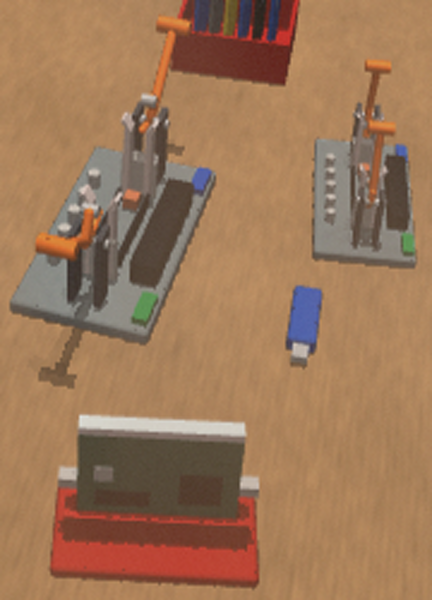

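The large dock (crop corners (362,62)-(648,84)-(637,231)-(350,212)) is about 84 px long, or roughly 0.206 m, and its levers are swung out. The small one is about 0.15 m, a look-alike. The board stands in the red stand, its white top edge running from crop px (68,195) to (91,346).

```bash
python3 - <<'E'
from h import *
d=pickle.load(open("c0.pkl","rb"));c=d["top"]
f=lambda p:np.array(p)/3.4+[165,205]-0.35
a,b=[onz(c,f(p),.105) for p in((68,194),(91.5,347))]
print("board",(a+b)/2,np.linalg.norm(a-b),a-b,np.degrees(np.arctan2((a-b)[1],(a-b)[0])))
s=d["side"]
print("side",[onz(s,p,.105).round(4) for p in((308,372),(376.5,374))], onz(s,(341.8,372),.105))
for z in(.0,.012,.02):
    C=[onz(c,f(p),z) for p in((362,62),(648,84),(637,231),(350,212))]
    print(z,np.mean(C,0).round(4),[np.linalg.norm(C[i]-C[(i+1)%4]).round(4) for i in range(4)],[np.degrees(np.arctan2(*(C[i]-C[j])[[1,0]])).round(2) for i,j in((0,1),(3,2))])
print("stand",[onz(c,f(p),.032).round(3) for p in((55,190),(150,175),(178,350),(83,370))])
print("knobs",[onz(c,f(p),.09).round(3) for p in((272,117),(719,149))])
# crude top/side triangulation of knobs
g=lambda p:np.array(p)/2.4+[275,195]-.3
print(tri([ray(c,f((272,117))),ray(s,g((58,245)))]),tri([ray(c,f((719,149))),ray(s,g((174,24)))]))
print("adapter",onz(c,(285,313),.01),"drive",onz(c,(312,170),.038),"box",onz(c,(441,266),.05))
E
```

```text
board [0.5039567  0.29389381 0.105     ] 0.10142405427033802 [0.10019103 0.01576697 0.        ] 8.943237334531817
side [array([0.5522, 0.3024, 0.105 ]), array([0.4556, 0.2831, 0.105 ])] [0.50485187 0.29102463 0.105     ]
0.0 [0.5867 0.0182 0.    ] [np.float64(0.2099), np.float64(0.1077), np.float64(0.2085), np.float64(0.1098)] [np.float64(84.23), np.float64(84.8)]
0.012 [0.5858 0.0181 0.012 ] [np.float64(0.2078), np.float64(0.1066), np.float64(0.2063), np.float64(0.1087)] [np.float64(84.23), np.float64(84.8)]
0.02 [0.5851 0.018  0.02  ] [np.float64(0.2063), np.float64(0.1059), np.float64(0.2049), np.float64(0.108)] [np.float64(84.23), np.float64(84.8)]
stand [array([0.561, 0.331, 0.032]), array([0.57 , 0.265, 0.032]), array([0.448, 0.245, 0.032]), array([0.435, 0.311, 0.032])]
knobs [array([0.603, 0.17 , 0.09 ]), array([ 0.575, -0.131,  0.09 ])]
[0.60007109 0.16483233 0.122052  ] [ 0.57193421 -0.12566841  0.12788151]
adapter [0.42945127 0.0857948  0.01      ] drive [0.77394457 0.01242063 0.038     ] box [ 0.53222342 -0.28812851  0.05      ]
```

```bash
cat >> h.py <<'E'
def Rt(h):
    h=np.radians(h);y=np.array([np.cos(h),np.sin(h),0]);z=np.array([0,0,-1.]);return np.c_[np.cross(y,z),y,z]
def inc(p,h,n=1):
    "increments from the measured pose to TCP position p, tool-y heading h (deg), in n equal calls"
    from plant import read_state
    s=read_state();R0=R.from_rotvec(s["orientation"]).as_matrix()
    d=R0.T@(np.array(p)-s["tool_pos"])/.2; w=R.from_matrix(R0.T@Rt(h)).as_rotvec()/np.pi
    print("pos",s["tool_pos"].round(4),"t",round(s["t"],2),"F",s["force"].round(1),"head",np.degrees(np.arctan2(R0[1,1],R0[0,1])).round(2),"tilt",np.degrees(np.arccos(-R0[2,2])).round(2))
    print("inc",(d/n).round(3).tolist(),(w/n).round(4).tolist(),"x",n)
E
python3 -c "
from h import *
inc((.56,.0,.405),-69,3)"
```

```text
pos [ 0.2146 -0.5601  0.4039] t 0.15 F [0.4 0.6 0.7] head -69.04 tilt 0.08
inc [0.872, -0.666, -0.001] [-0.0002, -0.0, -0.0001] x 3
```

Emit:
arm_command(increments=[[0.174, -0.133, 0, 0, 0, 0], [0.35, -0.266, 0, 0, 0, 0], [0.523, -0.4, 0, 0, 0, 0], [0.7, -0.533, 0, 0, 0, 0], [0.872, -0.666, 0, 0, 0, 0]], fingers=-1)

```text
t: 0.78
tool_pos: [0.3304, -0.3722, 0.4045]
orientation: [-3.089, -0.571, 0.0]
force: [0.3, 0.3, 0.4]
opening: 0.0927
gripper_force: 0.0
```

Emit:
arm_command(increments=[[0.174, -0.133, 0, 0, 0, 0], [0.35, -0.266, 0, 0, 0, 0], [0.523, -0.4, 0, 0, 0, 0], [0.7, -0.533, 0, 0, 0, 0], [0.872, -0.666, 0, 0, 0, 0]])

```text
t: 1.4
tool_pos: [0.4456, -0.1854, 0.4046]
orientation: [-3.089, -0.571, 0.0]
force: [1.0, -0.7, 0.1]
opening: 0.093
gripper_force: 0.0
```

Emit:
arm_command(increments=[[0.174, -0.133, 0, 0, 0, 0], [0.35, -0.266, 0, 0, 0, 0], [0.523, -0.4, 0, 0, 0, 0], [0.7, -0.533, 0, 0, 0, 0], [0.872, -0.666, 0, 0, 0, 0]])

```text
t: 2.02
tool_pos: [0.5608, 0.0014, 0.4045]
orientation: [-3.089, -0.572, 0.001]
force: [-0.4, -0.5, 0.2]
opening: 0.0928
gripper_force: 0.0
```

```bash
python3 - <<'E'
from h import *
from plant import *
c=read_camera("wrist");pickle.dump(c,open("w1.pkl","wb"));cv2.imwrite("pics/w1.png",c["image"][:,:,::-1])
inc((.504,.2925,.36),-80.5,2)
E
```

```text
pos [0.5622 0.0051 0.4043] t 2.08 F [-2.1  3.6  0.1] head -68.92 tilt 0.16
inc [0.122, -0.723, 0.113] [-0.0004, -0.0002, 0.0322] x 2
```

View pics/w1.png

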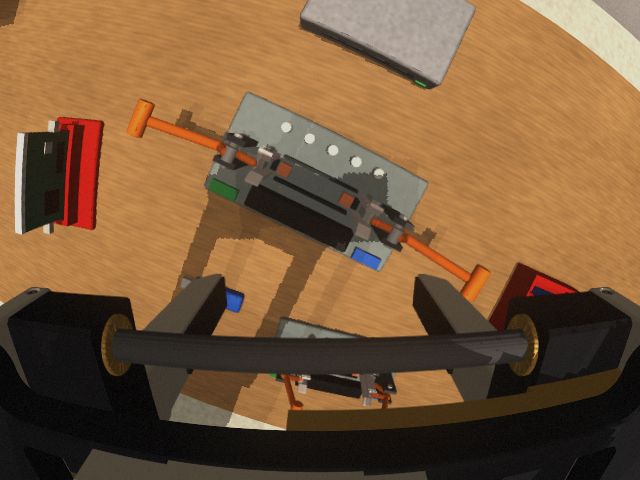

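Wrist view: knobs at (141,118) and (477,282), dock base corners at about (247,93), (427,184) and (206,187).

```bash
python3 - <<'E'
from h import *
from plant import *
c=pickle.load(open("w1.pkl","rb"))
hsv=cv2.cvtColor(c["image"],cv2.COLOR_RGB2HSV).astype(int);H,S,V=hsv[...,0],hsv[...,1],hsv[...,2]
im=c["image"]
for s,ce,m in blobs((H>=5)&(H<14)&(S>190)&(V>120),40):
    if s[1]<310: print(s,ce)
k=[onz(c,p,.1138,True) for p in((141,118),(477,282))]
print("knobs",k,np.linalg.norm(k[0]-k[1]),(k[0]+k[1])/2,np.degrees(np.arctan2(*(k[0]-k[1])[[1,0]])))
for z in(0.01,.02):
    q=[onz(c,p,z,True) for p in((247,93),(427,184),(383,269),(206,187))];print(z,np.mean(q,0).round(4),[np.linalg.norm(q[i]-q[(i+1)%4]).round(4) for i in range(4)],[np.degrees(np.arctan2(*(q[i]-q[j])[[1,0]])).round(2) for i,j in((0,1),(3,2))])
cv2.imwrite("pics/w1c.png",cv2.resize(im[80:290,125:490,::-1],None,fx=2.15,fy=2.15,interpolation=cv2.INTER_CUBIC))
b=[onz(c,p,.105,True) for p in((20,135),(18,232))];print("board",b)
E
```

```text
[127, 99, 19, 34, 110] [134.4, 113.6]
[131, 102, 94, 53, 1067] [175.2, 130.5]
[236, 151, 20, 15, 147] [245.6, 158.3]
[371, 219, 21, 13, 132] [381.0, 224.6]
[406, 235, 85, 67, 1013] [449.3, 265.8]
knobs [array([0.60094398, 0.16630198, 0.1138    ]), array([ 0.57172937, -0.13488176,  0.1138    ])] 0.30259731950654345 [0.58633668 0.01571011 0.1138    ] 84.45968169777784
0.01 [0.5871 0.0152 0.01  ] [np.float64(0.2069), np.float64(0.1025), np.float64(0.208), np.float64(0.1061)] [np.float64(84.29), np.float64(85.29)]
0.02 [0.5882 0.0155 0.02  ] [np.float64(0.2013), np.float64(0.0998), np.float64(0.2025), np.float64(0.1033)] [np.float64(84.29), np.float64(85.29)]
board [array([0.55109005, 0.30424108, 0.105     ]), array([0.45542123, 0.28737397, 0.105     ])]
```

View pics/w1c.png

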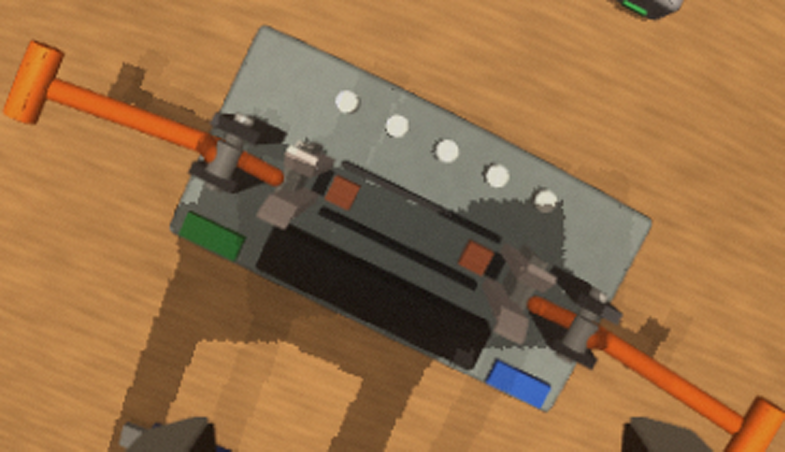

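Emit:
arm_command(increments=[[0.025, -0.145, 0.02, 0, 0, 0.006], [0.05, -0.29, 0.05, 0, 0, 0.013], [0.075, -0.435, 0.07, 0, 0, 0.019], [0.1, -0.58, 0.09, 0, 0, 0.026], [0.122, -0.723, 0.113, 0, 0, 0.032]])

```text
t: 2.7
tool_pos: [0.531, 0.1446, 0.3817]
orientation: [-3.114, -0.414, 0.001]
force: [-0.3, 0.5, -0.2]
opening: 0.0929
gripper_force: 0.0
```

```bash
python3 -c "
from h import *
inc((.504,.2925,.36),-80.5,1)"
```

```text
pos [0.531  0.1446 0.3817] t 2.7 F [-0.3  0.5 -0.2] head -74.84 tilt 0.03
inc [0.063, -0.749, 0.109] [-0.0, 0.0002, 0.0315] x 1
```

The crop confirms the large dock: knob separation is 302.6 mm, against 302.4 mm expected at lever angle 1.25. Its centre is about (0.586, 0.016), heading 84.5°. Next, hover over the board.

Emit:
arm_command(increments=[[0.013, -0.15, 0.02, 0, 0, 0.006], [0.026, -0.3, 0.045, 0, 0, 0.013], [0.038, -0.45, 0.067, 0, 0, 0.019], [0.05, -0.6, 0.09, 0, 0, 0.026], [0.063, -0.752, 0.109, 0, 0, 0.032]])

```text
t: 3.32
tool_pos: [0.5037, 0.2931, 0.3598]
orientation: [3.131, 0.257, -0.001]
force: [0.4, -0.6, 0.4]
opening: 0.0929
gripper_force: 0.0
```

Emit:
arm_command(increments=[[0, 0, 0, 0, 0, 0], [0, 0, 0, 0, 0, 0], [0, 0, 0, 0, 0, 0], [0, 0, 0, 0, 0, 0], [0, 0, 0, 0, 0, 0]])

```text
t: 3.95
tool_pos: [0.5043, 0.2918, 0.3605]
orientation: [-3.131, -0.257, -0.0]
force: [0.6, -0.7, 0.4]
opening: 0.0935
gripper_force: 0.0
```

```bash
python3 - <<'E'
from h import *
from plant import *
c=read_camera("wrist");pickle.dump(c,open("w2.pkl","wb"));cv2.imwrite("pics/w2.png",c["image"][:,:,::-1])
inc((.504,.2935,.259),-80.2,1)
E
```

```text
pos [0.5042 0.2919 0.3605] t 4.0 F [0.3 0.  0.3] head -80.59 tilt 0.01
inc [0.0, -0.008, 0.507] [-0.0, -0.0001, -0.0022] x 1
```

View pics/w2.png

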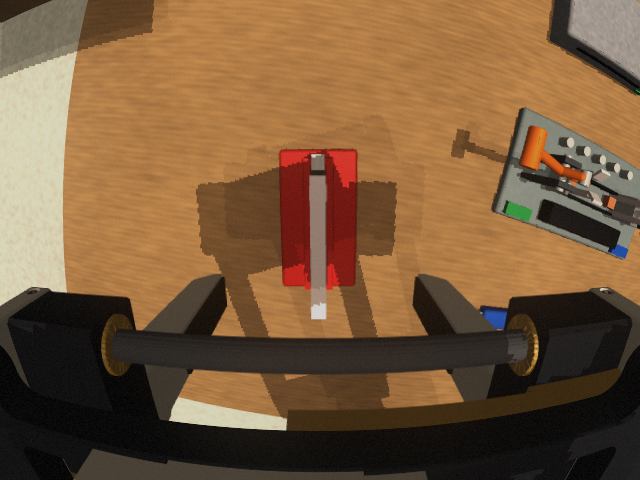

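Board top edge is seen end to end from (318,174) to (318,304), aligned vertically with the tool.

```bash
python3 - <<'E'
from h import *
c=pickle.load(open("w2.pkl","rb"));im=c["image"].astype(int)
print(im[145:325:4,318].tolist())
g=im[200:290:15].sum(2)
print([ (np.nonzero(r[290:350]>1.25*np.median(r[285:300])+60)[0]+290)[[0,-1]].tolist() for r in g])
a,b=[onz(c,p,.105,True) for p in((318,174),(318.5,304))];print(a,b,(a+b)/2,np.linalg.norm(a-b),np.degrees(np.arctan2(*(a-b)[[1,0]])))
E
```

```text
[[169, 117, 67], [124, 51, 31], [114, 37, 27], [129, 113, 97], [127, 112, 98], [126, 113, 98], [122, 110, 92], [39, 31, 23], [152, 131, 115], [147, 125, 109], [149, 126, 113], [149, 126, 111], [150, 128, 113], [149, 126, 113], [149, 126, 113], [148, 127, 112], [145, 124, 109], [151, 128, 113], [145, 122, 108], [146, 123, 111], [145, 123, 109], [146, 125, 110], [146, 123, 109], [145, 122, 109], [146, 124, 110], [144, 121, 110], [148, 126, 112], [146, 124, 109], [144, 123, 109], [146, 125, 111], [147, 124, 111], [142, 118, 104], [148, 124, 109], [144, 122, 107], [145, 122, 107], [146, 123, 108], [152, 129, 112], [168, 142, 125], [166, 143, 126], [166, 141, 124], [188, 174, 165], [212, 209, 205], [216, 212, 209], [213, 208, 205], [159, 110, 62]]Traceback (most recent call last):
  File "<stdin>", line 5, in <module>
IndexError: index 0 is out of bounds for axis 0 with size 0
```

```bash
python3 - <<'E'
from h import *
c=pickle.load(open("w2.pkl","rb"))
for e in(304,319):
    a,b=[onz(c,p,.105,True) for p in((318,176),(318.5,e))];print(a,b,(a+b)/2,np.linalg.norm(a-b),np.degrees(np.arctan2(*(a-b)[[1,0]])))
E
```

```text
[0.55311998 0.30158401 0.105     ] [0.4657967  0.28694792 0.105     ] [0.50945834 0.29426597 0.105     ] 0.08854134797894696 9.514796437291805
[0.55311998 0.30158401 0.105     ] [0.4540933  0.28503296 0.105     ] [0.50360664 0.29330848 0.105     ] 0.10040030874156763 9.488558515400898
```

The true end is row 319, giving a length of 100.4 mm. Centre is (0.5036, 0.2933), heading 9.5°. Next, descend and grip.

Emit:
arm_command(increments=[[0, -0.007, 0.12, 0, 0, 0], [-0.003, -0.007, 0.25, 0, 0, 0], [-0.003, -0.007, 0.38, 0, 0, 0], [-0.003, -0.007, 0.48, 0, 0, 0], [-0.003, -0.007, 0.507, 0, 0, 0]])

```text
t: 4.62
tool_pos: [0.5027, 0.2932, 0.2573]
orientation: [3.13, 0.258, -0.004]
force: [-0.6, -0.3, 0.1]
opening: 0.093
gripper_force: 0.0
```

Emit:
arm_command(increments=[[0, 0, 0, 0, 0, 0], [0, 0, 0, 0, 0, 0], [0, 0, 0, 0, 0, 0], [0, 0, 0, 0, 0, 0], [0, 0, 0, 0, 0, 0]], fingers=1, force=25)

```text
t: 5.25
tool_pos: [0.5033, 0.2935, 0.2592]
orientation: [-3.131, -0.259, -0.001]
force: [-0.4, -0.5, -0.0]
opening: 0.0476
gripper_force: 0.0
```

Emit:
arm_command(increments=[[0, 0, 0, 0, 0, 0], [0, 0, 0, 0, 0, 0], [0, 0, 0, 0, 0, 0], [0, 0, 0, 0, 0, 0], [0, 0, 0, 0, 0, 0]])

```text
t: 5.88
tool_pos: [0.5032, 0.2935, 0.2589]
orientation: [-3.131, -0.258, 0.0]
force: [0.6, 0.4, -0.7]
opening: 0.0098
gripper_force: 25.0
```

Emit:
arm_command(increments=[[0, 0, -0.1, 0, 0, 0], [0, 0, -0.3, 0, 0, 0], [0, 0, -0.5, 0, 0, 0], [0, 0, -0.7, 0, 0, 0], [0, 0, -0.8, 0, 0, 0]])

```text
t: 6.5
tool_pos: [0.5035, 0.2936, 0.423]
orientation: [-3.129, -0.258, -0.007]
force: [0.5, 0.3, -2.4]
opening: 0.01
gripper_force: 25.0
```

```bash
python3 -c "
from h import *
inc((.5863,.0157,.42),-5.5,2)"
```

```text
pos [0.5035 0.2936 0.423 ] t 6.5 F [ 0.5  0.3 -2.4] head -80.56 tilt 0.26
inc [0.09, 0.719, 0.007] [0.0003, -0.0007, -0.2085] x 2
```

Emit:
arm_command(increments=[[0.018, 0.144, 0, 0, 0, -0.04], [0.036, 0.288, 0, 0, 0, -0.083], [0.054, 0.432, 0, 0, 0, -0.125], [0.072, 0.576, 0, 0, 0, -0.167], [0.09, 0.719, 0, 0, 0, -0.208]])

```text
t: 7.12
tool_pos: [0.5446, 0.1536, 0.4184]
orientation: [-2.879, -1.256, 0.002]
force: [0.4, -0.1, -2.1]
opening: 0.0095
gripper_force: 25.0
```

```bash
python3 -c "
from h import *
inc((.5863,.0157,.40),-5.5,1)"
```

```text
pos [0.5446 0.1536 0.4184] t 7.12 F [ 0.4 -0.1 -2.1] head -42.88 tilt 0.07
inc [-0.363, 0.622, 0.092] [-0.0003, 0.0002, -0.2076] x 1
```

Emit:
arm_command(increments=[[-0.07, 0.125, 0, 0, 0, -0.04], [-0.145, 0.25, 0, 0, 0, -0.083], [-0.218, 0.373, 0, 0, 0, -0.125], [-0.29, 0.5, 0, 0, 0, -0.167], [-0.363, 0.622, 0, 0, 0, -0.2076]])

```text
t: 7.75
tool_pos: [0.5857, 0.0156, 0.4184]
orientation: [-2.325, -2.111, 0.001]
force: [-0.7, 0.2, -3.9]
opening: 0.0099
gripper_force: 25.0
```

Emit:
arm_command(increments=[[0, 0, 0, 0, 0, 0], [0, 0, 0, 0, 0, 0], [0, 0, 0, 0, 0, 0], [0, 0, 0, 0, 0, 0], [0, 0, 0, 0, 0, 0]])

```text
t: 8.38
tool_pos: [0.5857, 0.017, 0.419]
orientation: [2.33, 2.108, 0.0]
force: [-0.1, 0.9, -2.5]
opening: 0.0103
gripper_force: 25.0
```

```bash
python3 - <<'E'
from h import *
from plant import *
for n in("wrist","side"):
    c=read_camera(n);pickle.dump(c,open(n+"3.pkl","wb"))
    cv2.imwrite(f"pics/{n}3.png",c["image"][:,:,::-1])
w=cv2.imread("pics/wrist3.png")[60:400,60:640];s=cv2.imread("pics/side3.png")[120:360,240:420]
s=cv2.resize(s,(255,340));w=w[:,0:545]
cv2.imwrite("pics/m3.png",np.hstack([w,s]))
inc((.5863,.0157,.40),-5.5,1)
E
```

```text
pos [0.5857 0.0169 0.419 ] t 8.47 F [ 0.2 -0.2 -2.6] head -5.74 tilt 0.0
inc [-0.005, 0.003, 0.095] [0.0, -0.0, -0.0013] x 1
```

View pics/m3.png

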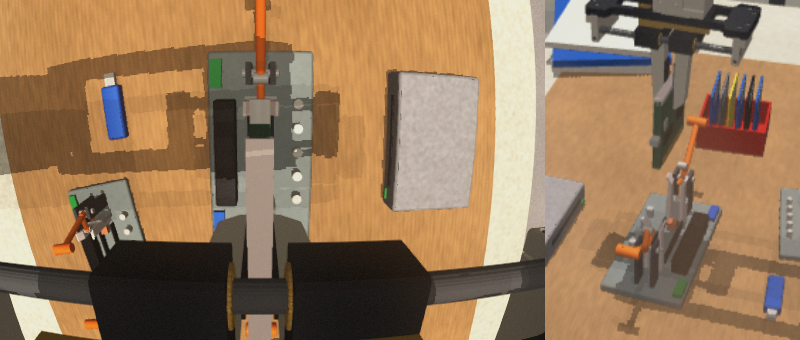

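Board is in the gripper and aligned with the slot to about 1 mm (board column ≈260, dock base centre ≈260.5). Next, lower it to just above the mouth and then in.

Emit:
arm_command(increments=[[-0.005, 0.003, 0.06, 0, 0, -0.0013], [-0.005, 0.003, 0.13, 0, 0, -0.0013], [-0.005, 0.003, 0.2, 0, 0, -0.0013], [-0.005, 0.003, 0.28, 0, 0, -0.0013], [-0.005, 0.003, 0.34, 0, 0, -0.0013]])

```text
t: 9.1
tool_pos: [0.586, 0.0155, 0.3492]
orientation: [-2.325, -2.111, 0.002]
force: [-0.0, 0.5, -3.5]
opening: 0.0099
gripper_force: 25.0
```

Emit:
arm_command(increments=[[0, 0, 0.03, 0, 0, 0], [0, 0, 0.06, 0, 0, 0], [0, 0, 0.09, 0, 0, 0], [0, 0, 0.12, 0, 0, 0], [0, 0, 0.15, 0, 0, 0]])

```text
t: 9.72
tool_pos: [0.5863, 0.0155, 0.3207]
orientation: [2.326, 2.112, 0.0]
force: [0.4, -0.6, -2.1]
opening: 0.01
gripper_force: 25.0
```

```bash
python3 - <<'E'
from h import *
from plant import *
c=read_camera("wrist");pickle.dump(c,open("w4.pkl","wb"))
cv2.imwrite("pics/w4.png",cv2.resize(c["image"][0:330,200:440,::-1],None,fx=1.8,fy=1.8,interpolation=cv2.INTER_CUBIC))
inc((.5863,.0158,.29),-5.5,1)
E
```

```text
pos [0.586  0.0155 0.3197] t 9.78 F [-0.3  0.1 -2.8] head -5.52 tilt 0.06
inc [0.001, 0.001, 0.148] [-0.0004, 0.0, -0.0001] x 1
```

View pics/w4.png

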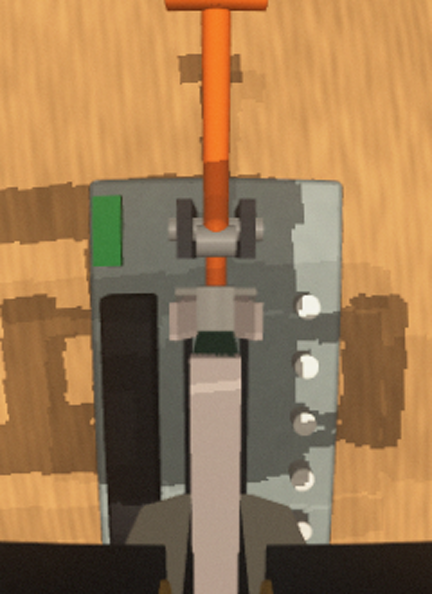

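The board's end is already between the cheeks with no contact force and lines up with the lever and hinge (board column 215, hinge 216). Lower further, in small steps.

Emit:
arm_command(increments=[[0, 0, 0.03, 0, 0, 0], [0, 0, 0.05, 0, 0, 0], [0, 0, 0.07, 0, 0, 0], [0, 0, 0.09, 0, 0, 0], [0, 0, 0.11, 0, 0, 0]])

```text
t: 10.4
tool_pos: [0.5863, 0.0155, 0.2987]
orientation: [2.326, 2.112, 0.0]
force: [0.9, 0.0, -3.0]
opening: 0.0096
gripper_force: 25.0
```

Emit:
arm_command(increments=[[0, 0, 0.01, 0, 0, 0], [0, 0, 0.02, 0, 0, 0], [0, 0, 0.03, 0, 0, 0], [0, 0, 0.035, 0, 0, 0], [0, 0, 0.035, 0, 0, 0]])

```text
t: 11.02
tool_pos: [0.5863, 0.0155, 0.2919]
orientation: [-2.326, -2.112, 0.0]
force: [0.6, 0.4, -2.5]
opening: 0.0101
gripper_force: 25.0
```

Bottom is at about 43 mm and still free.

Emit:
arm_command(increments=[[0, 0, 0.005, 0, 0, 0], [0, 0, 0.01, 0, 0, 0], [0, 0, 0.015, 0, 0, 0], [0, 0, 0.02, 0, 0, 0], [0, 0, 0.025, 0, 0, 0]])

```text
t: 11.65
tool_pos: [0.5865, 0.0154, 0.2876]
orientation: [2.325, 2.112, 0.001]
force: [-1.8, -1.6, 4.4]
opening: 0.0099
gripper_force: 25.0
```

Emit:
arm_command(increments=[[0, 0, 0.005, 0, 0, 0], [0, 0, 0.01, 0, 0, 0], [0, 0, 0.015, 0, 0, 0], [0, 0, 0.02, 0, 0, 0], [0, 0, 0.02, 0, 0, 0]])

```text
t: 12.28
tool_pos: [0.5867, 0.0152, 0.2868]
orientation: [2.324, 2.111, 0.002]
force: [-12.3, -1.9, 24.9]
opening: 0.0103
gripper_force: 25.0
```

Contact at lower edge ≈38 mm (toes), which is within 24–42 mm. Take the load off, then release.

Emit:
arm_command(increments=[[0, 0, -0.018, 0, 0, 0], [0, 0, -0.018, 0, 0, 0], [0, 0, -0.018, 0, 0, 0], [0, 0, -0.018, 0, 0, 0], [0, 0, -0.018, 0, 0, 0]])

```text
t: 12.9
tool_pos: [0.5867, 0.0154, 0.2873]
orientation: [2.325, 2.111, 0.002]
force: [-1.8, -1.8, 5.8]
opening: 0.0098
gripper_force: 25.0
```

Emit:
arm_command(increments=[[0, 0, 0, 0, 0, 0], [0, 0, 0, 0, 0, 0], [0, 0, 0, 0, 0, 0], [0, 0, 0, 0, 0, 0], [0, 0, 0, 0, 0, 0]], fingers=0.3)

```text
t: 13.52
tool_pos: [0.5863, 0.0155, 0.2864]
orientation: [-2.326, -2.112, 0.0]
force: [-0.5, -0.2, -0.5]
opening: 0.0324
gripper_force: 0.0
```

Emit:
arm_command(increments=[[0, 0, -0.1, 0, 0, 0], [0, 0, -0.25, 0, 0, 0], [0, 0, -0.4, 0, 0, 0], [0, 0, -0.55, 0, 0, 0], [0, 0, -0.65, 0, 0, 0]])

```text
t: 14.15
tool_pos: [0.5865, 0.0155, 0.42]
orientation: [2.324, 2.11, 0.004]
force: [0.5, 1.0, 0.3]
opening: 0.0324
gripper_force: 0.0
```

```bash
python3 - <<'E'
from h import *
from plant import *
d={n:read_camera(n) for n in("wrist","side","top")};pickle.dump(d,open("c5.pkl","wb"))
w=cv2.resize(d["wrist"]["image"][0:400,140:500],(450,500));s=cv2.resize(d["side"]["image"][200:350,265:385],None,fx=2.9,fy=3.3333,interpolation=cv2.INTER_CUBIC)
cv2.imwrite("pics/m5.png",np.hstack([w,s[:500]])[:,:,::-1])
inc((.5863,.0158,.41),-5.5,1)
E
```

```text
pos [0.5866 0.0155 0.4182] t 14.3 F [-0.1  0.2  0.4] head -5.52 tilt 0.17
inc [0.001, -0.002, 0.041] [0.0009, -0.0, -0.0001] x 1
```

View pics/m5.png

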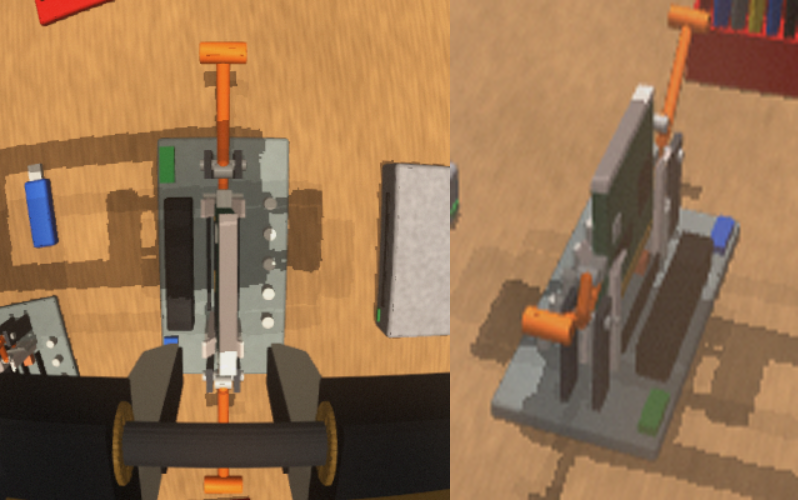

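Board stands in the slot, released, levers still out. It leans slightly toward the drive within the clearance. Measure its top edge.

```bash
python3 - <<'E'
from h import *
d=pickle.load(open("c5.pkl","rb"));w,s=d["wrist"],d["side"]
a=tri([ray(w,(322.4,169.),True),ray(s,(317.8,255.5))]);b=tri([ray(w,(323,301),True),ray(s,(332.2,227))])
print(a,b,(a+b)/2,np.linalg.norm(a-b),np.degrees(np.arctan2(*(a-b)[[1,0]])))
k=[onz(w,p,.1138,True) for p in((222/1.25+140,52/1.25),(223/1.25+140,485/1.25))];print(k,(k[0]+k[1])/2)
ax=np.radians(84.5);yd=np.array([np.cos(ax),np.sin(ax),0]);c0=np.array([.5863,.0157,0])
# TCP targets: finger (7.5 mm half width) outer of knob; phi=theta-.2507
def tgt(side,th,gap,z_tip_below):
    ph=th-.2507;yk=80+84.6*np.sin(ph);zk=68+84.6*np.cos(ph)
    p=c0+side*yd*(yk+7+7.5+gap)/1000;p[2]=(zk-z_tip_below)/1000+.186;return p.round(4),round(yk,1),round(zk,1)
for sd in(1,-1):
    for th in(1.25,.95,.7,.45,.3,.1,0,-.2): print(sd,th,*tgt(sd,th,0,12))
inc(tgt(1,1.25,12,12)[0],-5.5,1)
E
```

```text
[0.59271951 0.06705262 0.13626551] [ 0.58540493 -0.03665817  0.12964558] [0.58906222 0.01519722 0.13295555] 0.10417895617997876 85.9656873758691
[array([0.60111067, 0.16619495, 0.1138    ]), array([ 0.57205873, -0.13592927,  0.1138    ])] [0.5865847  0.01513284 0.1138    ]
1 1.25 [0.6022 0.1806 0.2878] 151.2 113.8
1 0.95 [0.6006 0.164  0.3067] 134.5 132.7
1 0.7 [0.5989 0.1463 0.3182] 116.7 144.2
1 0.45 [0.597  0.1264 0.3249] 96.7 150.9
1 0.3 [0.5958 0.1139 0.3265] 84.2 152.5
1 0.1 [0.5941 0.0971 0.3256] 67.3 151.6
1 0 [0.5933 0.0889 0.324 ] 59.0 150.0
1 -0.2 [0.5918 0.0731 0.3182] 43.1 144.2
-1 1.25 [ 0.5704 -0.1492  0.2878] 151.2 113.8
-1 0.95 [ 0.572  -0.1326  0.3067] 134.5 132.7
-1 0.7 [ 0.5737 -0.1149  0.3182] 116.7 144.2
-1 0.45 [ 0.5756 -0.095   0.3249] 96.7 150.9
-1 0.3 [ 0.5768 -0.0825  0.3265] 84.2 152.5
-1 0.1 [ 0.5785 -0.0657  0.3256] 67.3 151.6
-1 0 [ 0.5793 -0.0575  0.324 ] 59.0 150.0
-1 -0.2 [ 0.5808 -0.0417  0.3182] 43.1 144.2
pos [0.5866 0.0155 0.4182] t 14.3 F [-0.1  0.2  0.4] head -5.52 tilt 0.17
inc [0.889, -0.004, 0.652] [0.0009, -0.0, -0.0001] x 1
```

Board top is at ≈0.133 m, so the lower edge is at ≈38 mm, as allowed. Next, shut the fingers and go outside the left knob.

Emit:
arm_command(increments=[[0.2, 0, 0, 0, 0, 0], [0.45, 0, 0, 0, 0, 0], [0.7, 0, 0, 0, 0, 0], [0.889, -0.004, 0, 0.001, 0, 0], [0.889, -0.004, 0, 0.001, 0, 0]], fingers=1, force=10)

```text
t: 14.92
tool_pos: [0.6019, 0.1951, 0.4142]
orientation: [-2.319, -2.113, 0.007]
force: [-0.5, -0.5, 0.7]
opening: 0.0006
gripper_force: 0.0
```

Emit:
arm_command(increments=[[0, 0, 0.1, 0, 0, 0], [0, 0, 0.3, 0, 0, 0], [0, 0, 0.5, 0, 0, 0], [0, 0, 0.65, 0, 0, 0], [0, 0, 0.65, 0, 0, 0]])

```text
t: 15.55
tool_pos: [0.6003, 0.1906, 0.2814]
orientation: [-2.323, -2.106, 0.015]
force: [-0.5, 0.5, -0.8]
opening: 0.0005
gripper_force: 0.0
```

Emit:
arm_command(increments=[[-0.01, 0, 0, 0, 0, 0], [-0.02, 0, 0, 0, 0, 0], [-0.03, 0, 0, 0, 0, 0], [-0.04, 0, 0, 0, 0, 0], [-0.05, 0, 0, 0, 0, 0]])

```text
t: 16.18
tool_pos: [0.6012, 0.1826, 0.2868]
orientation: [-2.324, -2.111, 0.003]
force: [0.1, 0.6, 0.0]
opening: 0.0006
gripper_force: 0.0
```

```bash
python3 - <<'E'
from h import *
inc((.5989,.1463,.3182),-5.5,1)
E
```

```text
pos [0.6012 0.1826 0.2868] t 16.18 F [0.1 0.6 0. ] head -5.51 tilt 0.16
inc [-0.182, 0.005, -0.157] [-0.0009, -0.0, -0.0001] x 1
```

Emit:
arm_command(increments=[[-0.015, 0.002, -0.01, 0, 0, 0], [-0.035, 0.003, -0.035, 0, 0, 0], [-0.055, 0.004, -0.06, 0, 0, 0], [-0.075, 0.004, -0.08, 0, 0, 0], [-0.093, 0.005, -0.1, 0, 0, 0]])

```text
t: 16.8
tool_pos: [0.6002, 0.164, 0.3067]
orientation: [-2.323, -2.11, 0.004]
force: [-1.2, 3.2, -2.3]
opening: 0.0005
gripper_force: 1.7
```

Emit:
arm_command(increments=[[-0.018, 0, -0.013, 0, 0, 0], [-0.036, 0, -0.025, 0, 0, 0], [-0.054, 0, -0.038, 0, 0, 0], [-0.072, 0, -0.05, 0, 0, 0], [-0.09, 0, -0.057, 0, 0, 0]])

```text
t: 17.42
tool_pos: [0.5987, 0.1465, 0.3189]
orientation: [-2.323, -2.11, 0.002]
force: [-4.0, 6.6, 2.9]
opening: 0.0008
gripper_force: 3.3
```

```bash
python3 - <<'E'
from h import *
inc((.597,.1264,.3249),-5.5,1)
E
```

```text
pos [0.5987 0.1465 0.3189] t 17.43 F [-4.   6.6  2.9] head -5.5 tilt 0.19
inc [-0.101, 0.001, -0.03] [-0.001, -0.0005, -0.0] x 1
```

Emit:
arm_command(increments=[[-0.02, 0, -0.01, 0, 0, 0], [-0.04, 0, -0.017, 0, 0, 0], [-0.06, 0, -0.022, 0, 0, 0], [-0.08, 0, -0.028, 0, 0, 0], [-0.094, 0, -0.03, 0, 0, 0]])

```text
t: 18.05
tool_pos: [0.5974, 0.1275, 0.3257]
orientation: [-2.325, -2.111, -0.001]
force: [-0.4, 5.2, 3.8]
opening: 0.0004
gripper_force: 2.7
```

```bash
python3 - <<'E'
from h import *
from plant import *
d={n:read_camera(n) for n in("wrist","side","top")};pickle.dump(d,open("c6.pkl","wb"))
c=d["side"]
hsv=cv2.cvtColor(c["image"],cv2.COLOR_RGB2HSV).astype(int);H,S,V=hsv[...,0],hsv[...,1],hsv[...,2]
for s,ce,m in blobs((H>=5)&(H<14)&(S>190)&(V>120),20):
    if 200<s[1]<330:print(s,ce)
ax=np.radians(84.5);yd=np.array([np.cos(ax),np.sin(ax),0]);c0=np.array([.5863,.0157,0])
for th in(.6,.45,.3):
    ph=th-.2507;P=c0+yd*(80+84.6*np.sin(ph))/1000;P[2]=.068+.0846*np.cos(ph);print(th,proj(c,P))
inc((.597,.1264,.3249),-5.5,1)
E
```

```text
0.6 [306.76825669 269.74072749]
0.45 [309.14995104 263.85226872]
0.3 [311.55016389 258.81133199]
pos [0.5975 0.1273 0.3254] t 18.2 F [1.  4.4 2.3] head -5.53 tilt 0.05
inc [-0.005, -0.002, 0.002] [-0.0002, -0.0002, -0.0002] x 1
```

Emit:
arm_command(increments=[[0.06, 0, 0, 0, 0, 0], [0.1, 0, -0.05, 0, 0, 0], [0.1, 0, -0.2, 0, 0, 0], [0.1, 0, -0.3, 0, 0, 0], [0.1, 0, -0.35, 0, 0, 0]])

```text
t: 18.82
tool_pos: [0.5995, 0.1475, 0.3959]
orientation: [-2.325, -2.112, 0.0]
force: [-0.4, 0.1, -0.0]
opening: 0.0006
gripper_force: 0.0
```

Emit:
arm_command(increments=[[-0.15, 0, 0, 0, 0, 0], [-0.35, 0, 0, 0, 0, 0], [-0.55, 0, 0, 0, 0, 0], [-0.75, 0, 0, 0, 0, 0], [-0.9, 0, 0, 0, 0, 0]])

```text
t: 19.45
tool_pos: [0.5814, -0.0336, 0.3935]
orientation: [-2.325, -2.109, 0.005]
force: [0.9, -0.2, 0.2]
opening: 0.0003
gripper_force: 0.0
```

```bash
python3 - <<'E'
from h import *
inc((.5704-.001,-.1492-.012,.395),-5.5,1)
E
```

```text
pos [ 0.5814 -0.0336  0.3935] t 19.45 F [ 0.9 -0.2  0.2] head -5.58 tilt 0.23
inc [-0.641, 0.002, -0.007] [-0.0013, 0.0001, -0.0004] x 1
```

Emit:
arm_command(increments=[[-0.13, 0, 0, 0, 0, 0], [-0.3, 0, 0, 0, 0, 0], [-0.48, 0, 0, 0, 0, 0], [-0.645, 0, 0, 0, 0, 0], [-0.645, 0, 0, 0, 0, 0]])

```text
t: 20.08
tool_pos: [0.5689, -0.1624, 0.3934]
orientation: [-2.327, -2.106, 0.005]
force: [-0.7, 0.1, 0.5]
opening: 0.0006
gripper_force: 0.0
```

Emit:
arm_command(increments=[[0, 0, 0.1, 0, 0, 0], [0, 0, 0.25, 0, 0, 0], [0, 0, 0.4, 0, 0, 0], [0, 0, 0.535, 0, 0, 0], [0, 0, 0.535, 0, 0, 0]])

```text
t: 20.7
tool_pos: [0.5676, -0.1585, 0.2827]
orientation: [-2.318, -2.108, 0.008]
force: [0.4, -0.4, -0.4]
opening: 0.0004
gripper_force: 0.0
```

```bash
python3 - <<'E'
from h import *
inc((.5704,-.1492,.2878),-5.5,1)
E
```

```text
pos [ 0.5676 -0.1585  0.2827] t 20.7 F [ 0.4 -0.4 -0.4] head -5.44 tilt 0.58
inc [0.048, 0.009, -0.026] [-0.0032, -0.0006, 0.0003] x 1
```

Emit:
arm_command(increments=[[0.02, 0.003, 0, 0, 0, 0], [0.04, 0.003, 0, 0, 0, 0], [0.06, 0.003, 0, 0, 0, 0], [0.075, 0.003, -0.02, 0, 0, 0], [0.09, 0.003, -0.038, 0, 0, 0]])

```text
t: 21.32
tool_pos: [0.5714, -0.1425, 0.2949]
orientation: [-2.325, -2.111, 0.004]
force: [-0.2, -3.4, -2.8]
opening: -0.0001
gripper_force: 1.6
```

Emit:
arm_command(increments=[[0.015, 0, -0.018, 0, 0, 0], [0.033, 0, -0.037, 0, 0, 0], [0.05, 0, -0.055, 0, 0, 0], [0.07, 0, -0.073, 0, 0, 0], [0.09, 0, -0.09, 0, 0, 0]])

```text
t: 21.95
tool_pos: [0.5732, -0.1241, 0.3127]
orientation: [-2.324, -2.11, 0.003]
force: [0.2, -3.2, -1.8]
opening: 0.0005
gripper_force: 1.6
```

```bash
python3 - <<'E'
from h import *
inc((.5737,-.1149,.3182),-5.5,1)
E
```

```text
pos [ 0.5732 -0.1241  0.3127] t 21.95 F [ 0.2 -3.2 -1.8] head -5.52 tilt 0.19
inc [0.046, -0.002, -0.028] [-0.001, -0.0001, -0.0001] x 1
```

Next to about θ=0.5 (y≈−0.099), then slower.

Emit:
arm_command(increments=[[0.023, 0, -0.014, 0, 0, 0], [0.046, 0, -0.028, 0, 0, 0], [0.07, 0, -0.04, 0, 0, 0], [0.095, 0, -0.05, 0, 0, 0], [0.12, 0, -0.058, 0, 0, 0]])

```text
t: 22.58
tool_pos: [0.5756, -0.1005, 0.3247]
orientation: [-2.325, -2.111, 0.004]
force: [-2.3, -5.8, 2.4]
opening: 0.0006
gripper_force: 2.7
```

Emit:
arm_command(increments=[[0.012, 0, -0.003, 0, 0, 0], [0.024, 0, -0.006, 0, 0, 0], [0.036, 0, -0.008, 0, 0, 0], [0.048, 0, -0.01, 0, 0, 0], [0.06, 0, -0.012, 0, 0, 0]])

```text
t: 23.2
tool_pos: [0.5769, -0.0886, 0.3275]
orientation: [-2.325, -2.111, 0.003]
force: [-1.9, -4.9, 4.3]
opening: 0.0004
gripper_force: 2.5
```

```bash
python3 - <<'E'
from h import *
inc((.5785,-.0657,.3256),-5.5,1)
E
```

```text
pos [ 0.5769 -0.0886  0.3275] t 23.2 F [-1.9 -4.9  4.3] head -5.52 tilt 0.12
inc [0.115, -0.003, 0.009] [-0.0007, 0.0002, -0.0001] x 1
```

Emit:
arm_command(increments=[[0.01, 0, 0, 0, 0, 0], [0.02, 0, 0, 0, 0, 0], [0.03, 0, 0, 0, 0, 0], [0.04, 0, 0.001, 0, 0, 0], [0.05, 0, 0.002, 0, 0, 0]])

```text
t: 23.82
tool_pos: [0.5778, -0.0785, 0.3262]
orientation: [-2.324, -2.111, 0.003]
force: [0.2, -5.0, 3.1]
opening: 0.0004
gripper_force: 2.2
```

Emit:
arm_command(increments=[[0.005, 0, 0, 0, 0, 0], [0.01, 0, 0, 0, 0, 0], [0.015, 0, 0, 0, 0, 0], [0.02, 0, 0.001, 0, 0, 0], [0.025, 0, 0.002, 0, 0, 0]])

```text
t: 24.45
tool_pos: [0.5781, -0.0737, 0.3256]
orientation: [-2.324, -2.11, 0.004]
force: [0.8, -4.3, 3.5]
opening: 0.0007
gripper_force: 2.1
```

Emit:
arm_command(increments=[[0.005, 0, 0, 0, 0, 0], [0.01, 0, 0.001, 0, 0, 0], [0.015, 0, 0.002, 0, 0, 0], [0.02, 0, 0.003, 0, 0, 0], [0.025, 0, 0.004, 0, 0, 0]])

```text
t: 25.08
tool_pos: [0.5786, -0.0687, 0.3249]
orientation: [-2.324, -2.11, 0.003]
force: [-0.5, -4.2, 4.2]
opening: 0.0007
gripper_force: 2.1
```

Emit:
arm_command(increments=[[0.005, 0, 0, 0, 0, 0], [0.01, 0, 0.001, 0, 0, 0], [0.015, 0, 0.002, 0, 0, 0], [0.02, 0, 0.003, 0, 0, 0], [0.02, 0, 0.004, 0, 0, 0]])

```text
t: 25.7
tool_pos: [0.579, -0.0646, 0.3241]
orientation: [-2.324, -2.11, 0.003]
force: [-0.4, -3.9, 3.9]
opening: 0.0004
gripper_force: 1.9
```

Picture quota is used up, so I check the board height numerically in the side view: find the board's top-edge ends and compare them with projections for various heights.

```bash
python3 - <<'E'
from h import *
from plant import *
c=read_camera("side");pickle.dump(c,open("s7.pkl","wb"))
c5=pickle.load(open("c5.pkl","rb"))["side"]
ax=np.radians(84.5);yd=np.array([np.cos(ax),np.sin(ax),0]);c0=np.array([.5863,.0157,0])
for zb in(.018,.028,.038):
    for y in(50,25,0,-25,-50): print(zb,y,proj(c,c0+yd*y/1000+[0,0,zb+.095]).round(1),end=" ")
    print()
for nm,k in(("before",c5),("now",c)):
    print(nm)
    for y in(40,20,0,-20,-40):
        u=int(round(proj(c,c0+yd*y/1000+[0,0,.123])[0]))
        col=k["image"][215:275,u].astype(int)
        print(y,u,[f"{r}:{a[0]},{a[1]},{a[2]}" for r,a in zip(range(215,275,2),col[::2])])
E
```

```text
0.018 50 [317.4 265.6] 0.018 25 [321.6 257.6] 0.018 0 [325.8 249.9] 0.018 -25 [329.7 242.5] 0.018 -50 [333.6 235.3] 
0.028 50 [317.5 261.1] 0.028 25 [321.8 253.2] 0.028 0 [325.9 245.5] 0.028 -25 [329.9 238.1] 0.028 -50 [333.8 230.9] 
0.038 50 [317.6 256.6] 0.038 25 [321.9 248.7] 0.038 0 [326.1 241. ] 0.038 -25 [330.1 233.7] 0.038 -50 [333.9 226.6] 
before
40 319 ['215:191,147,103', '217:193,147,103', '219:196,148,102', '221:196,149,104', '223:191,145,102', '225:191,146,100', '227:190,145,100', '229:199,151,105', '231:192,145,101', '233:186,142,99', '235:185,140,98', '237:185,139,99', '239:182,138,96', '241:178,136,94', '243:175,139,108', '245:155,136,130', '247:153,136,127', '249:152,136,128', '251:152,136,128', '253:166,147,139', '255:123,107,100', '257:100,91,82', '259:65,61,47', '261:68,62,46', '263:66,62,47', '265:71,67,53', '267:72,69,53', '269:70,69,54', '271:71,67,54', '273:69,65,50']
20 323 ['215:189,143,100', '217:190,144,100', '219:188,141,96', '221:187,143,98', '223:188,144,99', '225:189,143,100', '227:190,143,100', '229:186,142,99', '231:186,139,98', '233:181,137,95', '23
[... 3888 characters left out ...]
55', '253:73,68,51', '255:73,67,50', '257:73,68,52', '259:73,67,53', '261:75,67,55', '263:74,68,52', '265:76,69,54', '267:75,66,51', '269:78,67,54', '271:74,68,54', '273:74,67,53']
-40 332 ['215:131,75,43', '217:163,120,81', '219:188,141,99', '221:189,144,101', '223:186,140,98', '225:182,138,95', '227:184,140,99', '229:181,137,96', '231:176,134,95', '233:151,134,125', '235:150,133,123', '237:148,130,122', '239:148,130,122', '241:113,97,88', '243:82,73,60', '245:75,67,54', '247:73,66,51', '249:76,67,50', '251:75,68,52', '253:75,68,52', '255:75,63,50', '257:72,57,45', '259:73,57,45', '261:74,57,46', '263:73,59,48', '265:76,62,51', '267:78,66,54', '269:76,70,53', '271:75,68,52', '273:77,69,51']
```

The board has dropped evenly onto the contacts (edge ≈26 mm), and so far the push is only hinge friction. Continue the right lever gently.

Emit:
arm_command(increments=[[0.005, 0, 0.001, 0, 0, 0], [0.01, 0, 0.003, 0, 0, 0], [0.015, 0, 0.004, 0, 0, 0], [0.02, 0, 0.005, 0, 0, 0], [0.02, 0, 0.005, 0, 0, 0]])

```text
t: 26.38
tool_pos: [0.5795, -0.0607, 0.3231]
orientation: [-2.324, -2.11, 0.003]
force: [-0.1, -4.3, 3.1]
opening: 0.0002
gripper_force: 2.1
```

Emit:
arm_command(increments=[[0.005, 0, 0.001, 0, 0, 0], [0.01, 0, 0.003, 0, 0, 0], [0.015, 0, 0.004, 0, 0, 0], [0.02, 0, 0.005, 0, 0, 0], [0.02, 0, 0.005, 0, 0, 0]])

```text
t: 27.0
tool_pos: [0.5798, -0.0569, 0.3222]
orientation: [-2.324, -2.111, 0.004]
force: [-0.5, -5.6, 4.1]
opening: 0.0001
gripper_force: 2.7
```

Emit:
arm_command(increments=[[0.005, 0, 0.001, 0, 0, 0], [0.01, 0, 0.003, 0, 0, 0], [0.015, 0, 0.004, 0, 0, 0], [0.02, 0, 0.006, 0, 0, 0], [0.02, 0, 0.006, 0, 0, 0]])

```text
t: 27.62
tool_pos: [0.5802, -0.0534, 0.3212]
orientation: [-2.325, -2.111, 0.004]
force: [-1.5, -8.3, 5.5]
opening: 0.0003
gripper_force: 3.9
```

Emit:
arm_command(increments=[[0.005, 0, 0.001, 0, 0, 0], [0.01, 0, 0.003, 0, 0, 0], [0.015, 0, 0.004, 0, 0, 0], [0.015, 0, 0.004, 0, 0, 0], [0.015, 0, 0.004, 0, 0, 0]])

```text
t: 28.25
tool_pos: [0.5805, -0.051, 0.3207]
orientation: [-2.326, -2.111, 0.006]
force: [-1.7, -11.0, 5.8]
opening: 0.0006
gripper_force: 5.3
```

Emit:
arm_command(increments=[[0.003, 0, 0, 0, 0, 0], [0.005, 0, 0.001, 0, 0, 0], [0.008, 0, 0.002, 0, 0, 0], [0.008, 0, 0.002, 0, 0, 0], [0.008, 0, 0.002, 0, 0, 0]])

```text
t: 28.88
tool_pos: [0.5806, -0.0497, 0.3204]
orientation: [2.327, 2.111, -0.006]
force: [-3.0, -12.9, 5.9]
opening: 0.0005
gripper_force: 6.1
```

Emit:
arm_command(increments=[[0.003, 0, 0, 0, 0, 0], [0.005, 0, 0.001, 0, 0, 0], [0.007, 0, 0.002, 0, 0, 0], [0.007, 0, 0.002, 0, 0, 0], [0.007, 0, 0.002, 0, 0, 0]])

```text
t: 29.5
tool_pos: [0.5807, -0.0487, 0.32]
orientation: [2.326, 2.11, -0.007]
force: [-2.4, -14.3, 7.7]
opening: 0.0004
gripper_force: 6.8
```

Firm rise (~1.5 N/mm, 14 N), so the right lever is in. Next, the left lever.

Emit:
arm_command(increments=[[-0.06, 0, 0, 0, 0, 0], [-0.12, 0, -0.05, 0, 0, 0], [-0.12, 0, -0.2, 0, 0, 0], [-0.12, 0, -0.33, 0, 0, 0], [-0.12, 0, -0.38, 0, 0, 0]])

```text
t: 30.12
tool_pos: [0.579, -0.0709, 0.3975]
orientation: [-2.325, -2.112, 0.0]
force: [0.1, 0.0, -0.6]
opening: 0.0001
gripper_force: 0.0
```

Emit:
arm_command(increments=[[0.15, 0, 0, 0, 0, 0], [0.35, 0, 0, 0, 0, 0], [0.55, 0, 0, 0, 0, 0], [0.75, 0, 0, 0, 0, 0], [0.95, 0, 0, 0, 0, 0]])

```text
t: 30.75
tool_pos: [0.5967, 0.1197, 0.3944]
orientation: [-2.323, -2.11, 0.005]
force: [0.3, -0.3, 0.4]
opening: 0.0006
gripper_force: 0.0
```

```bash
python3 - <<'E'
from h import *
inc((.5992,.1475,.395),-5.5,1)
E
```

```text
pos [0.5967 0.1197 0.3944] t 30.75 F [ 0.3 -0.3  0.4] head -5.51 tilt 0.27
inc [0.14, -0.001, -0.003] [-0.0015, -0.0, -0.0001] x 1
```

Emit:
arm_command(increments=[[0.07, 0, 0, 0, 0, 0], [0.14, 0, 0, 0, 0, 0], [0.14, 0, 0.12, 0, 0, 0], [0.14, 0, 0.25, 0, 0, 0], [0.14, 0, 0.35, 0, 0, 0]])

```text
t: 31.38
tool_pos: [0.5993, 0.1455, 0.3238]
orientation: [-2.325, -2.109, 0.005]
force: [-0.3, 0.7, -0.3]
opening: 0.001
gripper_force: 0.0
```

Emit:
arm_command(increments=[[-0.03, 0, 0, 0, 0, 0], [-0.06, 0, 0, 0, 0, 0], [-0.08, 0, 0, 0, 0, 0], [-0.1, 0, 0, 0, 0, 0], [-0.12, 0, 0, 0, 0, 0]])

```text
t: 32.0
tool_pos: [0.5975, 0.1229, 0.327]
orientation: [-2.324, -2.111, -0.002]
force: [0.1, 4.9, 3.7]
opening: 0.0003
gripper_force: 2.7
```

Emit:
arm_command(increments=[[-0.015, 0, -0.001, 0, 0, 0], [-0.03, 0, -0.002, 0, 0, 0], [-0.045, 0, -0.002, 0, 0, 0], [-0.06, 0, -0.001, 0, 0, 0], [-0.075, 0, 0, 0, 0, 0]])

```text
t: 32.62
tool_pos: [0.5957, 0.1073, 0.3255]
orientation: [-2.324, -2.111, 0.003]
force: [0.7, 4.2, 3.3]
opening: 0.0004
gripper_force: 2.2
```

Emit:
arm_command(increments=[[-0.01, 0, 0.001, 0, 0, 0], [-0.02, 0, 0.002, 0, 0, 0], [-0.03, 0, 0.003, 0, 0, 0], [-0.04, 0, 0.005, 0, 0, 0], [-0.05, 0, 0.006, 0, 0, 0]])

```text
t: 33.25
tool_pos: [0.5947, 0.0977, 0.3243]
orientation: [-2.324, -2.11, 0.003]
force: [0.5, 6.1, 4.7]
opening: 0.0005
gripper_force: 3.0
```

Emit:
arm_command(increments=[[-0.007, 0, 0.001, 0, 0, 0], [-0.014, 0, 0.002, 0, 0, 0], [-0.021, 0, 0.004, 0, 0, 0], [-0.028, 0, 0.006, 0, 0, 0], [-0.035, 0, 0.008, 0, 0, 0]])

```text
t: 33.88
tool_pos: [0.5941, 0.0909, 0.3229]
orientation: [-2.323, -2.11, 0.002]
force: [-0.7, 7.6, 6.0]
opening: 0.0004
gripper_force: 3.5
```

Emit:
arm_command(increments=[[-0.005, 0, 0.001, 0, 0, 0], [-0.01, 0, 0.002, 0, 0, 0], [-0.015, 0, 0.004, 0, 0, 0], [-0.02, 0, 0.005, 0, 0, 0], [-0.02, 0, 0.005, 0, 0, 0]])

```text
t: 34.5
tool_pos: [0.5937, 0.0871, 0.322]
orientation: [-2.323, -2.11, 0.001]
force: [0.2, 7.4, 5.3]
opening: 0.0005
gripper_force: 3.7
```

Emit:
arm_command(increments=[[-0.005, 0, 0.001, 0, 0, 0], [-0.01, 0, 0.002, 0, 0, 0], [-0.015, 0, 0.004, 0, 0, 0], [-0.015, 0, 0.004, 0, 0, 0], [-0.015, 0, 0.004, 0, 0, 0]])

```text
t: 35.12
tool_pos: [0.5934, 0.0844, 0.3212]
orientation: [-2.323, -2.11, 0.0]
force: [0.5, 8.8, 5.2]
opening: 0.0006
gripper_force: 4.1
```

Emit:
arm_command(increments=[[-0.005, 0, 0.001, 0, 0, 0], [-0.01, 0, 0.002, 0, 0, 0], [-0.012, 0, 0.003, 0, 0, 0], [-0.012, 0, 0.003, 0, 0, 0], [-0.012, 0, 0.003, 0, 0, 0]])

```text
t: 35.75
tool_pos: [0.5932, 0.0821, 0.3206]
orientation: [-2.323, -2.11, 0.0]
force: [0.4, 9.1, 4.9]
opening: 0.0006
gripper_force: 4.4
```

Emit:
arm_command(increments=[[-0.005, 0, 0.001, 0, 0, 0], [-0.01, 0, 0.002, 0, 0, 0], [-0.012, 0, 0.003, 0, 0, 0], [-0.012, 0, 0.003, 0, 0, 0], [-0.012, 0, 0.003, 0, 0, 0]])

```text
t: 36.38
tool_pos: [0.5929, 0.0798, 0.3199]
orientation: [-2.323, -2.11, 0.0]
force: [0.9, 9.3, 4.3]
opening: 0.0004
gripper_force: 4.4
```

Emit:
arm_command(increments=[[-0.003, 0, 0.001, 0, 0, 0], [-0.006, 0, 0.002, 0, 0, 0], [-0.008, 0, 0.002, 0, 0, 0], [-0.008, 0, 0.002, 0, 0, 0], [-0.008, 0, 0.002, 0, 0, 0]])

```text
t: 37.0
tool_pos: [0.5928, 0.0783, 0.3194]
orientation: [-2.322, -2.11, 0.0]
force: [1.2, 10.4, 3.4]
opening: 0.0007
gripper_force: 4.6
```

Emit:
arm_command(increments=[[-0.003, 0, 0.001, 0, 0, 0], [-0.006, 0, 0.002, 0, 0, 0], [-0.008, 0, 0.002, 0, 0, 0], [-0.008, 0, 0.002, 0, 0, 0], [-0.008, 0, 0.002, 0, 0, 0]])

```text
t: 37.62
tool_pos: [0.5926, 0.0771, 0.3191]
orientation: [-2.322, -2.11, -0.001]
force: [0.8, 12.8, 3.5]
opening: 0.0007
gripper_force: 5.8
```

Emit:
arm_command(increments=[[-0.003, 0, 0.001, 0, 0, 0], [-0.006, 0, 0.002, 0, 0, 0], [-0.008, 0, 0.002, 0, 0, 0], [-0.008, 0, 0.002, 0, 0, 0], [-0.008, 0, 0.002, 0, 0, 0]])

```text
t: 38.25
tool_pos: [0.5925, 0.0761, 0.3189]
orientation: [-2.321, -2.11, -0.003]
force: [1.3, 15.7, 5.6]
opening: 0.0007
gripper_force: 7.1
```

Left is home: clear 2–3 N/mm rise to about 16 N. Re-seat the right lever, which was felt earlier with the left end still up.

Emit:
arm_command(increments=[[0.06, 0, 0, 0, 0, 0], [0.12, 0, -0.05, 0, 0, 0], [0.12, 0, -0.2, 0, 0, 0], [0.12, 0, -0.33, 0, 0, 0], [0.12, 0, -0.38, 0, 0, 0]])

```text
t: 38.88
tool_pos: [0.5953, 0.098, 0.3965]
orientation: [-2.326, -2.112, 0.001]
force: [-0.4, -0.9, 0.0]
opening: 0.0004
gripper_force: 0.0
```

Emit:
arm_command(increments=[[-0.15, 0, 0, 0, 0, 0], [-0.35, 0, 0, 0, 0, 0], [-0.55, 0, 0, 0, 0, 0], [-0.75, 0, 0, 0, 0, 0], [-0.93, 0, 0, 0, 0, 0]])

```text
t: 39.5
tool_pos: [0.5766, -0.0887, 0.3934]
orientation: [-2.324, -2.109, 0.005]
force: [0.4, -0.5, -0.5]
opening: 0.0006
gripper_force: 0.0
```

```bash
python3 - <<'E'
from h import *
from plant import *
c=read_camera("side");pickle.dump(c,open("s8.pkl","wb"))
c5=pickle.load(open("s7.pkl","rb"))
def edge(k,u):
    col=k["image"][215:290,u].astype(int);w=(col[:,2]>115)&(col[:,0]-col[:,2]<40);r=np.nonzero(w)[0]+215
    return (r[0],r[r<r[0]+16][-1]) if len(r) else None
for u in(319,323,326,329,332):print(u,edge(c5,u),edge(c,u))
inc((.577,-.077,.395),-5.5,1)
E
```

```text
319 (np.int64(253), np.int64(262)) (np.int64(261), np.int64(266))
323 (np.int64(247), np.int64(256)) (np.int64(254), np.int64(260))
326 (np.int64(241), np.int64(250)) (np.int64(243), np.int64(254))
329 (np.int64(235), np.int64(245)) (np.int64(238), np.int64(248))
332 (np.int64(233), np.int64(239)) (np.int64(235), np.int64(242))
pos [ 0.5762 -0.0923  0.3934] t 39.55 F [-0.8 -3.  -0.4] head -5.67 tilt 0.32
inc [0.076, -0.004, -0.008] [-0.0016, 0.0009, -0.001] x 1
```

Emit:
arm_command(increments=[[0, 0, 0.08, 0, 0, 0], [0, 0, 0.18, 0, 0, 0], [0, 0, 0.28, 0, 0, 0], [0, 0, 0.37, 0, 0, 0], [0, 0, 0.37, 0, 0, 0]])

```text
t: 40.17
tool_pos: [0.5761, -0.0866, 0.3176]
orientation: [-2.321, -2.109, 0.007]
force: [0.0, 0.4, -0.2]
opening: 0.0005
gripper_force: 0.0
```

Emit:
arm_command(increments=[[0.04, 0, 0, 0, 0, 0], [0.09, 0, 0, 0, 0, 0], [0.13, 0, 0, 0, 0, 0], [0.16, 0, 0, 0, 0, 0], [0.175, 0, 0, 0, 0, 0]])

```text
t: 40.8
tool_pos: [0.5803, -0.0521, 0.3205]
orientation: [-2.324, -2.111, 0.004]
force: [-0.4, -4.0, 0.1]
opening: 0.0003
gripper_force: 2.1
```

```bash
python3 - <<'E'
from h import *
inc((.5807,-.0487,.320),-5.5,1)
E
```

```text
pos [ 0.5803 -0.0521  0.3205] t 40.8 F [-0.4 -4.   0.1] head -5.49 tilt 0.17
inc [0.017, 0.001, 0.003] [-0.0009, 0.0002, 0.0] x 1
```

Emit:
arm_command(increments=[[0.004, 0, 0, 0, 0, 0], [0.008, 0, 0.001, 0, 0, 0], [0.012, 0, 0.002, 0, 0, 0], [0.012, 0, 0.002, 0, 0, 0], [0.012, 0, 0.002, 0, 0, 0]])

```text
t: 41.42
tool_pos: [0.5804, -0.0511, 0.3202]
orientation: [-2.326, -2.11, 0.005]
force: [-1.0, -7.1, 2.0]
opening: 0.0004
gripper_force: 2.5
```

Emit:
arm_command(increments=[[0.004, 0, 0, 0, 0, 0], [0.008, 0, 0.001, 0, 0, 0], [0.01, 0, 0.002, 0, 0, 0], [0.01, 0, 0.002, 0, 0, 0], [0.01, 0, 0.002, 0, 0, 0]])

```text
t: 42.05
tool_pos: [0.5806, -0.0495, 0.3198]
orientation: [-2.327, -2.11, 0.006]
force: [-1.0, -8.7, 2.1]
opening: 0.0006
gripper_force: 3.5
```

Emit:
arm_command(increments=[[0.004, 0, 0, 0, 0, 0], [0.008, 0, 0.001, 0, 0, 0], [0.01, 0, 0.002, 0, 0, 0], [0.01, 0, 0.002, 0, 0, 0], [0.01, 0, 0.002, 0, 0, 0]])

```text
t: 42.68
tool_pos: [0.5807, -0.048, 0.3194]
orientation: [2.327, 2.11, -0.007]
force: [-2.4, -10.6, 1.2]
opening: 0.0007
gripper_force: 4.4
```

Emit:
arm_command(increments=[[0.003, 0, 0, 0, 0, 0], [0.006, 0, 0.001, 0, 0, 0], [0.008, 0, 0.002, 0, 0, 0], [0.008, 0, 0.002, 0, 0, 0], [0.008, 0, 0.002, 0, 0, 0]])

```text
t: 43.3
tool_pos: [0.5809, -0.0468, 0.3191]
orientation: [2.327, 2.109, -0.008]
force: [-2.0, -11.5, 1.6]
opening: 0.0005
gripper_force: 5.2
```

Emit:
arm_command(increments=[[0.003, 0, 0, 0, 0, 0], [0.006, 0, 0.001, 0, 0, 0], [0.008, 0, 0.002, 0, 0, 0], [0.008, 0, 0.002, 0, 0, 0], [0.008, 0, 0.002, 0, 0, 0]])

```text
t: 43.92
tool_pos: [0.5811, -0.0457, 0.3189]
orientation: [2.327, 2.109, -0.009]
force: [-1.9, -15.4, 2.4]
opening: 0.0005
gripper_force: 6.5
```

Emit:
arm_command(increments=[[0.003, 0, 0, 0, 0, 0], [0.006, 0, 0.001, 0, 0, 0], [0.008, 0, 0.002, 0, 0, 0], [0.008, 0, 0.002, 0, 0, 0], [0.008, 0, 0.002, 0, 0, 0]])

```text
t: 44.55
tool_pos: [0.5812, -0.0445, 0.3185]
orientation: [2.327, 2.108, -0.01]
force: [-3.1, -17.8, 2.5]
opening: 0.0006
gripper_force: 7.6
```

Right is now firmly home (2–3 N/mm, 18 N), symmetric with the left. One last check of the left lever.

Emit:
arm_command(increments=[[-0.06, 0, 0, 0, 0, 0], [-0.12, 0, -0.05, 0, 0, 0], [-0.12, 0, -0.2, 0, 0, 0], [-0.12, 0, -0.33, 0, 0, 0], [-0.12, 0, -0.38, 0, 0, 0]])

```text
t: 45.18
tool_pos: [0.5796, -0.0655, 0.3965]
orientation: [2.326, 2.112, 0.001]
force: [0.5, 0.6, 0.6]
opening: 0.0007
gripper_force: 0.0
```

Emit:
arm_command(increments=[[0.15, 0, 0, 0, 0, 0], [0.35, 0, 0, 0, 0, 0], [0.55, 0, 0, 0, 0, 0], [0.75, 0, 0, 0, 0, 0], [0.93, 0, 0, 0, 0, 0]])

```text
t: 45.8
tool_pos: [0.5969, 0.1214, 0.3933]
orientation: [-2.323, -2.11, 0.004]
force: [0.7, -0.7, -0.2]
opening: 0.0003
gripper_force: 0.0
```

```bash
python3 - <<'E'
from h import *
inc((.5949,.1010,.3195),-5.5,1)
E
```

```text
pos [0.5969 0.1214 0.3933] t 45.8 F [ 0.7 -0.7 -0.2] head -5.49 tilt 0.24
inc [-0.102, 0.001, 0.369] [-0.0013, -0.0001, 0.0] x 1
```

Emit:
arm_command(increments=[[0, 0, 0.08, 0, 0, 0], [0, 0, 0.18, 0, 0, 0], [0, 0, 0.28, 0, 0, 0], [0, 0, 0.375, 0, 0, 0], [0, 0, 0.375, 0, 0, 0]])

```text
t: 46.42
tool_pos: [0.596, 0.1193, 0.316]
orientation: [-2.323, -2.108, 0.009]
force: [-0.3, -0.5, 0.2]
opening: 0.0009
gripper_force: 0.0
```

Emit:
arm_command(increments=[[-0.05, 0, 0, 0, 0, 0], [-0.1, 0, 0, 0, 0, 0], [-0.15, 0, 0, 0, 0, 0], [-0.19, 0, 0, 0, 0, 0], [-0.21, 0, 0, 0, 0, 0]])

```text
t: 47.05
tool_pos: [0.5928, 0.0782, 0.3192]
orientation: [-2.324, -2.109, 0.001]
force: [0.8, 9.3, -0.8]
opening: 0.0005
gripper_force: 3.6
```

Emit:
arm_command(increments=[[-0.004, 0, 0, 0, 0, 0], [-0.008, 0, 0.001, 0, 0, 0], [-0.012, 0, 0.002, 0, 0, 0], [-0.012, 0, 0.002, 0, 0, 0], [-0.012, 0, 0.002, 0, 0, 0]])

```text
t: 47.68
tool_pos: [0.5927, 0.0774, 0.3191]
orientation: [-2.322, -2.11, -0.002]
force: [-0.1, 9.1, 1.5]
opening: 0.0004
gripper_force: 3.9
```

Emit:
arm_command(increments=[[-0.003, 0, 0, 0, 0, 0], [-0.006, 0, 0.001, 0, 0, 0], [-0.009, 0, 0.002, 0, 0, 0], [-0.009, 0, 0.002, 0, 0, 0], [-0.009, 0, 0.002, 0, 0, 0]])

```text
t: 48.3
tool_pos: [0.5926, 0.0764, 0.3188]
orientation: [-2.32, -2.11, -0.004]
force: [0.2, 13.1, 1.3]
opening: -0.0
gripper_force: 5.5
```

Emit:
arm_command(increments=[[-0.003, 0, 0, 0, 0, 0], [-0.006, 0, 0.001, 0, 0, 0], [-0.008, 0, 0.002, 0, 0, 0], [-0.008, 0, 0.002, 0, 0, 0], [-0.008, 0, 0.002, 0, 0, 0]])

```text
t: 48.92
tool_pos: [0.5925, 0.0752, 0.3187]
orientation: [-2.32, -2.111, -0.005]
force: [1.8, 15.3, 1.4]
opening: 0.0005
gripper_force: 7.4
```

Emit:
arm_command(increments=[[-0.003, 0, 0, 0, 0, 0], [-0.006, 0, 0.001, 0, 0, 0], [-0.006, 0, 0.001, 0, 0, 0], [-0.006, 0, 0.001, 0, 0, 0], [-0.006, 0, 0.001, 0, 0, 0]])

```text
t: 49.55
tool_pos: [0.5924, 0.0745, 0.3185]
orientation: [-2.319, -2.111, -0.007]
force: [1.3, 18.5, 2.4]
opening: 0.0006
gripper_force: 8.4
```

Emit:
arm_command(increments=[[0.06, 0, 0, 0, 0, 0], [0.12, 0, -0.05, 0, 0, 0], [0.12, 0, -0.2, 0, 0, 0], [0.12, 0, -0.4, 0, 0, 0], [0.12, 0, -0.5, 0, 0, 0]])

```text
t: 50.18
tool_pos: [0.5952, 0.0953, 0.4208]
orientation: [2.326, 2.112, 0.001]
force: [0.9, -0.0, -0.6]
opening: 0.0003
gripper_force: 0.0
```

Emit:
arm_command(increments=[[0, 0, 0, 0, 0, 0], [0, 0, 0, 0, 0, 0], [0, 0, 0, 0, 0, 0], [0, 0, 0, 0, 0, 0], [0, 0, 0, 0, 0, 0]])

```text
t: 50.8
tool_pos: [0.5947, 0.095, 0.4169]
orientation: [-2.324, -2.11, 0.004]
force: [-0.8, 0.8, -0.4]
opening: 0.0004
gripper_force: 0.0
```

```bash
python3 - <<'E'
from h import *
from plant import *
c=read_camera("side");a=pickle.load(open("s7.pkl","rb"))
ax=np.radians(84.5);yd=np.array([np.cos(ax),np.sin(ax),0]);c0=np.array([.5863,.0157,0])
def edge(k,u):
    col=k["image"][215:290,u].astype(int);w=(col[:,2]>115)&(col[:,0]-col[:,2]<40);r=np.nonzero(w)[0]+215
    return (int(r[0]),int(r[r<r[0]+16][-1])) if len(r) else None
for u in(319,323,326,329,332):print(u,edge(a,u),edge(c,u))
for y in(48,-48): print(proj(c,c0+yd*y/1000+[0,0,.115]))
s=read_state();print(s["t"],s["force"])
E
```

```text
319 (253, 262) (262, 266)
323 (247, 256) (254, 260)
326 (241, 250) (243, 255)
329 (235, 245) (238, 249)
332 (233, 239) (235, 243)
[317.725866   264.08287985]
[333.30264523 234.97588952]
50.85 [ 0.22261053 -0.60828524  0.60510609]
```

Both ends sit ~4 px (≈8 mm) lower than on the unpressed contacts, level, and both levers have been felt firm. Hand in.

```bash
python3 -c "
from plant import *
print(close_job())"
```

```text
the job is handed in; nothing more can be done
None
```

I handed the job in at about 51 s. The board is in the dock slot and looks level, about 8 mm lower than when it rested unpressed on the contacts. Both levers were pushed in to a firm stop at 18 to 19 N, under the 20 N guide. The hand-in gave no verdict, so I don't know how it was judged.

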